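# Seat a keyed engraving blank in the rotary drive hub and hold it home

### The arm

A 6-joint arm with a two-finger parallel gripper is mounted at the origin on the work surface. World frame = base frame: x ahead of the robot, y to its left, z up, the work surface at z = 0. Lengths are in m, angles in rad, forces in N, time in s.
With the tool pointing down it reaches from about 0.25 to 0.775 m from the base axis. Payload 4 kg.
Tool frame: the origin (TCP) lies at the very end of the fingers, on their centre line; the grasp point (between the pads) lies 19 mm behind it; z points along the fingers, y is the line along which they close (so a half turn about z gives the same grasp; the last joint's range is limited). The gripper opens to 94 mm and grips with 3 to 60 N. Pads are 16 mm wide; open, the fingers measure 119 mm over their backs; the gripper's body (75 mm by 177 mm) begins 78 mm behind the grasp point.
Start: joints at [-1.419, 0.087, 1.371, -0, 1.684, -0.103], TCP at [0.139, -0.532, 0.206] pointing down, gripper open.
Joint ranges: [-3.1, 3.1], [-0.76, 2.03], [0.27, 2.55], [-1.08, 4.22], [0.17, 2.65], [-2.57, 2.57]. Speed limits (rad/s): [2.79, 2.79, 3.14, 3.14, 3.14, 3.14].

### API

Orientations are given as [roll, pitch, yaw] about the fixed x, y, z axes, in that order (R = Rz(yaw) Ry(pitch) Rx(roll)).
In Python, from bench import robot, vision gives the robot as it stands.
- The arm moves only by the shell command python3 -m crank 'ROWS'. ROWS is JSON, a list of rows, each a list of 3 entries, a list of its own where there are three numbers: the closure, from 0 (fully open) to 1 (shut), then the shift along the tool's x, y, z in m, then the turn, a rotation vector about the tool's x, y, z in degrees. A call has 1 to 8 rows; each row shifts and turns the commanded pose from where the row before left it, along the tool's axes as they then stand; what a row does not reach is not made up. A row lasts 1/10 s, in which the tool goes at most 50 mm and 8.59 degrees, less where a joint would pass 70% of its speed; a pose out of reach is approached as far as the arm can. A call with a gripper value outside its range is refused whole. The fingers move at their own pace and stop on an object; the grip force is fixed at half the most. Time passes only in rows, so rows that do not move let the fingers close. It gives the time, the measured TCP pose, the force, the opening and the grip force at its end, in the units of the state.
- robot.get_obs(): the state, without advancing time (a new reading comes with each control period).
- vision.snapshot(name): name is "scene" or "top" or "wrist"; returns a dict with "color" (384x512x3 uint8, red, green, blue), "z_map" (384x512 float32, m along the optical axis (not along the pixel's ray), 0 where there is no reading), "fx", "fy", "cx", "cy" (pixels), "R" (3x3) and "t" (3): a world point X has camera coordinates R X + t. Camera axes: x right, y down, z forward; pixel columns grow to the right and rows downward; lengths in m; the calibration is good to about 2 mm. A picture is of the moment at which its call begins.
- robot.close_job(): hands the job in; it is judged then, once.
The state is a dict: "time": time; "joint_positions": joint angles; "qvel": joint speeds; "joint_torque": joint torques, N m; "tool_pos": TCP position; "ee_rot": TCP orientation; "wrist_force": force on the tool from outside, world axes, zero at the start; "wrist_torque": the same for the moment, N m; "width": finger opening in m; "finger_force": force on a finger pad.
Only numpy, scipy, OpenCV 4.12 (cv2) and the standard library are available. Lean on these libraries where they do the work, as an engineer would, in place of code of your own. Each camera call takes 0.05 s, during which the arm holds its last target. There are 200 camera calls.

### The job

Take the square pale-wood blank with the keyed steel arbor out of the rack, put the arbor into the upward-facing hub of the red rotary drive, turn it until its key slips into the keyway, and push on down against the spring ejector until the flange is fully home on the hub. Finish holding: keep gripping the blank and keep it pressed fully home when your program ends, because the spring lifts it again if you let go. Leave the other blank and everything else on the table where it is.

Things in the scene. Friction and masses are not known exactly. Their poses are not given: they have to be found in the camera images.
- blank_c (a point): Centre of the wooden part of the blank to fit: a square pale-wood block, 32 x 32 mm and 56 mm tall, on a steel flange (56 mm across, 8 mm thick) with a keyed shaft below; one loose rigid piece, 0.26 to 0.40 kg. The point is 28 mm above the flange's upper face, 36 mm above its underside. z is up along the shaft; x, y square to the faces; the key is on the +x side, shown by a red stripe on the top.
- shaft_tip (a point): Middle of the lower end of the blank's steel shaft, 86 mm below the block's centre, 50 mm below the flange; axes as the blank's. Shaft 20 mm across, the lowest 12 mm tapering to 13 mm. The brass key on its +x side is 6 mm wide, stands 5 mm out, and runs from the flange down to 16 mm above the tip, so the nose enters the hub before the key. At first the shaft hangs in a rack hole, flange on the rack's top.
- hub_mouth (a point): Centre of the bore's mouth in the steel drive hub (about 53 mm across), level with its flat upper face, 100 mm above the table. z is up, x points to the keyway, marked white at its outer end. Bore 22 mm across; keyway 7.6 mm wide. A brake holds the hub (1 Nm): turn the blank until its x lies along this x. Home, the flange lies on the hub's face, the block's centre 36 mm above this point.
- rotary: Fixed red rotary drive that carries the hub: origin at the centre of its underside, below the bore. Base plate 130 mm square, housing 110 mm square up to 85 mm high; a black motor, 56 mm wide and up to 73 mm high, reaches 111 mm from the axis on its +x side.
- ejector (a joint): Brass spring ejector inside the bore: 0 = up, grows as it is pushed down (m). The shaft's tip meets it when the flange is still 8 mm above the hub's face; it takes 7 N to start it and 14 N at 8 mm, which is more than the piece's weight. About 0.008 when the flange is home.
- rack: Fixed wooden rack, 90 x 200 x 62 mm high, origin at the centre of its underside, x and y along its short and long sides; two through holes 39 mm across, 50 mm either side of its centre along y, which hold the blank and the other one. Which is in which hole varies.
- spare_c (a point): The other blank, not wanted: a round dark-wood cylinder 34 mm across and 50 mm tall on the same flange, without a key. The point is the centre of the wood, 33 mm above the flange's underside. Leave it.
- cup: Turned wooden cup, 72 mm across, 85 mm high, loose; origin under its centre. Leave it.
- oil: Amber jar of finishing oil, 56 mm across, 120 mm high, loose; origin under its centre. Leave it.
- brush: Brush lying on the table, origin under its middle. Leave it.
- coaster: Cork coaster, 80 mm across, 8 mm thick, flat on the table. Leave it.
- star: Plywood star, about 86 mm across, 12 mm thick, flat on the table. Leave it.
- opener: Wooden bottle-opener board, about 190 x 45 mm, 12 mm thick (16 mm at its steel disc), flat on the table. Leave it.

How it is judged:
By the outcome, as a careful person would: the job done as asked, in the order asked, and still so for the second after the job is handed in, while the arm keeps its last pose, push and grip.
It also fails if it takes over 45 s, if anything falls off the work surface, if the arm or the gripper's body presses on something with over 40 N, if the wrist force passes 120 N, or if a joint passes its speed limit or range.

## Working session

There is one attempt and no reset: what is moved stays moved. The work goes in short steps, Python scripts to look and compute and a shell command to move; the robot and the scene stay as the last step left them, time stands still between calls to the robot, and variables do not carry over. Pictures are saved under pics/ and viewed, at most 10 in all, crops included, and the job is handed in when it is done.

```bash
ls; mkdir -p pics; cat > h.py <<'E'
import numpy as np, cv2
from bench import robot, vision
def snap(n,save=None):
    s=vision.snapshot(n)
    np.savez(f'/tmp/{n}.npz',**s)
    if save: cv2.imwrite(f'pics/{save}.png',cv2.cvtColor(s['color'],cv2.COLOR_RGB2BGR))
    return s
def load(n): return dict(np.load(f'/tmp/{n}.npz'))
def ray(s,u,v,z):
    R,t=s['R'],s['t']; c=-R.T@t
    d=R.T@np.array([(u-s['cx'])/s['fx'],(v-s['cy'])/s['fy'],1.])
    return c+d*(z-c[2])/d[2]
def cloud(s):
    h,w=s['z_map'].shape; u,v=np.meshgrid(np.arange(w),np.arange(h)); z=s['z_map']
    P=np.stack([(u-s['cx'])/s['fx']*z,(v-s['cy'])/s['fy']*z,z],-1)
    return (P-s['t'])@s['R']
E
python3 - <<'E'
from h import *
s=snap('top','top1'); snap('scene','scene1')
print(s['fx'],-s['R'].T@s['t'],s['R'])
E
```

```text
pics
384.81601072378163 [ 0.39261068 -0.09263642  1.12528202] [[-0.02570016 -0.99955791 -0.01494955]
 [-0.98498842  0.02787341 -0.17035515]
 [ 0.17069654  0.01034697 -0.98526932]]
```

View pics/top1.png

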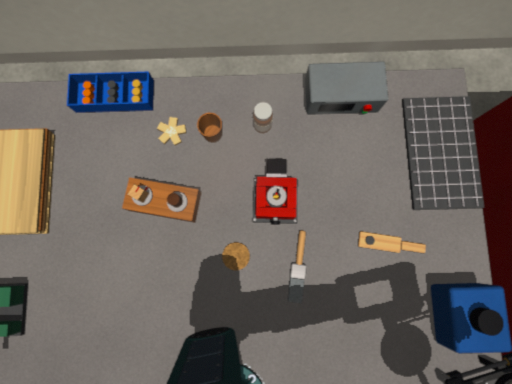

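View pics/scene1.png

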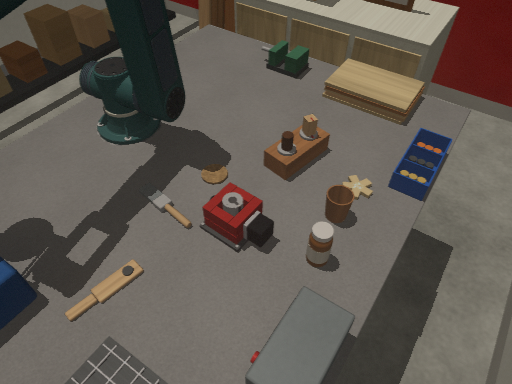

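The top view shows the rack at about (162,200), with the square blank at (138,190) and the round spare at (176,200). The drive hub is at (276,196) with its motor toward (276,165). Next I'll zoom in on the block and the hub.

```bash
python3 - <<'E'
from h import *
s=load('top'); c=s['color'][...,::-1]
a=cv2.resize(c[170:225,115:210],None,fx=7,fy=7,interpolation=cv2.INTER_CUBIC)[:385,:400]
b=cv2.resize(c[168:223,250:305],None,fx=7,fy=7,interpolation=cv2.INTER_CUBIC)
cv2.imwrite('pics/crop1.png',np.hstack([a,b]))
P=cloud(s)
def st(r0,r1,c0,c1,z0,z1):
    Q=P[r0:r1,c0:c1].reshape(-1,3); Q=Q[(Q[:,2]>z0)&(Q[:,2]<z1)]
    print(len(Q),Q.mean(0).round(4),np.median(Q,0).round(4),Q.min(0).round(4),Q.max(0).round(4)); return Q
st(175,215,120,155,.115,.14)
st(175,215,157,195,.1,.14)
Q=st(170,225,115,205,.055,.066)
r=cv2.minAreaRect(Q[:,:2].astype(np.float32));print(r)
st(175,215,255,300,.095,.106)
Q=st(165,225,245,305,.08,.09); print(cv2.minAreaRect(Q[:,:2].astype(np.float32)))
print(robot.get_obs())
E
```

```text
159 [0.5609 0.2242 0.1249] [0.5614 0.2244 0.1253] [0.5406 0.2032 0.1153] [0.5812 0.2462 0.1295]
142 [0.5406 0.1262 0.1184] [0.5407 0.1255 0.1194] [0.5247 0.1107 0.1013] [0.5576 0.1436 0.1255]
1577 [0.5496 0.1726 0.0615] [0.5476 0.1741 0.0615] [0.4894 0.0703 0.0557] [0.6136 0.2836 0.066 ]
((0.551811695098877, 0.1768568456172943), (0.20085610449314117, 0.09029612690210342), 78.37906646728516)
235 [ 0.5451 -0.1472  0.0994] [ 0.5448 -0.1464  0.0994] [ 0.5201 -0.1731  0.0952] [ 0.5718 -0.1215  0.1053]
1158 [ 0.5443 -0.1471  0.0846] [ 0.5431 -0.1476  0.0846] [ 0.488  -0.2031  0.0801] [ 0.6012 -0.0903  0.0895]
((0.5451874136924744, -0.14696675539016724), (0.10926399379968643, 0.11029057204723358), 86.93138122558594)
{'time': 0.1, 'joint_positions': array([-1.41907111e+00,  8.78862064e-02,  1.37205154e+00, -2.29088929e-05,
        1.68359458e+00, -1.03106268e-01]), 'qvel': array([-0.0002971 , -0.00188418, -0.0032788 , -0.00072973, -0.00251385,
       -0.00063599]), 'joint_torque': array([ 1.49525633e-03, -3.41253376e+01, -3.03300977e+01,  7.18662213e-02,
        3.04371491e-02, -1.04741621e-04]), 'tool_pos': array([ 0.13855744, -0.53176957,  0.20444459]), 'ee_rot': array([-3.13966094e+00, -1.76990779e-04,  2.54828759e-01]), 'wrist_force': array([ 0.33673344, -0.34643543, -0.57931526]), 'wrist_torque': array([-0.00693619, -0.00017445, -0.01668348]), 'finger_force': 0.0, 'width': 0.09411648576579001}
```

View pics/crop1.png

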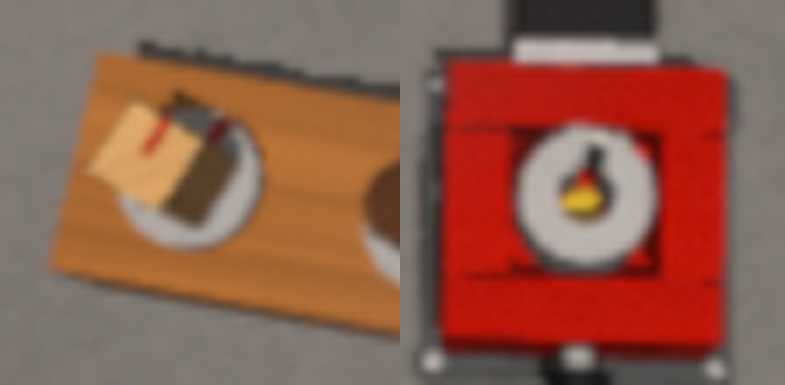

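The crop shows the block's red stripe running from its centre up and to the right, at a yaw of roughly -28°. The keyway also points up and slightly right, at roughly -17°, with its white mark near (597,138) in the crop. I'll grip across the ±x faces at a tool yaw of about 62° and look again from close up.

```bash
cat >> h.py <<'E'
from scipy.spatial.transform import Rotation as Ro
def delta(p,yaw_deg):
    o=robot.get_obs(); R=Ro.from_euler('xyz',o['ee_rot']); T=Ro.from_euler('xyz',[np.pi,0,np.radians(yaw_deg)])
    sh=R.inv().apply(np.array(p)-o['tool_pos']); rv=np.degrees((R.inv()*T).as_rotvec())
    print('t',round(o['time'],2),'pos',o['tool_pos'].round(4),'rpy',np.degrees(o['ee_rot']).round(2),'w',round(o['width'],4),'F',o['wrist_force'].round(1),'fing',round(o['finger_force'],1))
    print('shift mm',(sh*1000).round(1),'turn',rv.round(2))
E
python3 -c "
from h import *
delta([.56,.224,.26],62)"
```

```text
t 0.1 pos [ 0.1386 -0.5318  0.2044] rpy [-1.7989e+02 -1.0000e-02  1.4600e+01] w 0.0941 F [ 0.3 -0.3 -0.6] fing 0.0
shift mm [ 598.4 -625.2  -54.2] turn [ -0.1   -0.06 -47.4 ]
```

```bash
python3 -m crank '[[0,[0.033,-0.035,-0.006],[0,0,0]],[0,[0.033,-0.035,-0.006],[0,0,0]],[0,[0.033,-0.035,-0.006],[0,0,0]],[0,[0.033,-0.035,-0.006],[0,0,0]],[0,[0.033,-0.035,-0.006],[0,0,0]],[0,[0.033,-0.035,-0.006],[0,0,0]],[0,[0.033,-0.035,-0.006],[0,0,0]],[0,[0.033,-0.035,-0.006],[0,0,0]]]'
python3 -m crank '[[0,[0.033,-0.035,-0.001],[0,0,0]],[0,[0.033,-0.035,-0.001],[0,0,0]],[0,[0.033,-0.035,-0.001],[0,0,0]],[0,[0.033,-0.035,-0.001],[0,0,0]],[0,[0.033,-0.035,-0.001],[0,0,0]],[0,[0.033,-0.035,0],[0,0,0]],[0,[0.033,-0.035,0],[0,0,0]],[0,[0.033,-0.035,0],[0,0,0]]]'
python3 -m crank '[[0,[0.033,-0.035,0],[0,0,0]],[0,[0.033,-0.035,0],[0,0,0]],[0,[0,0,0],[0,0,-8]],[0,[0,0,0],[0,0,-8]],[0,[0,0,0],[0,0,-8]],[0,[0,0,0],[0,0,-8]],[0,[0,0,0],[0,0,-8]],[0,[0,0,0],[0,0,-7.4]]]'
python3 -c "
from h import *
delta([.56,.224,.26],62); snap('wrist','wrist1')"
```

```text
time: 0.9
tool_pos: [0.3238, -0.1929, 0.2534]
ee_rot: [3.141, -0.0, 0.254]
wrist_force: [0.3, -0.8, 0.3]
width: 0.094
finger_force: 0.0
time: 1.7
tool_pos: [0.5088, 0.1448, 0.2579]
ee_rot: [3.141, 0.001, 0.255]
wrist_force: [0.0, -0.7, -0.3]
width: 0.0941
finger_force: 0.0
time: 2.5
tool_pos: [0.5544, 0.2271, 0.2576]
ee_rot: [-3.141, 0.001, 1.088]
wrist_force: [-0.5, 0.5, -0.0]
width: 0.0941
finger_force: 0.0
t 2.5 pos [0.5544 0.2271 0.2576] rpy [-1.7994e+02  7.0000e-02  6.2320e+01] w 0.0941 F [-0.5  0.5 -0. ] fing 0.0
shift mm [-0.2  6.4 -2.4] turn [-0.06  0.07  0.32]
```

View pics/wrist1.png

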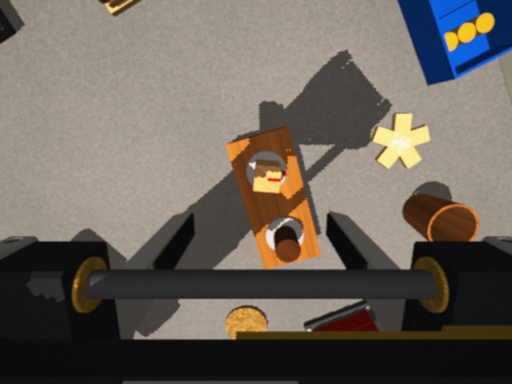

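The wrist view shows the block at about (267,180) with its red stripe at (276,180), running nearly horizontal in the image toward the right. That means it lies along the finger closing line. The spare is at (287,240). Next I'll measure the block's top face.

```bash
cat >> h.py <<'E'
def top_of_block(s,box,z):
    r0,r1,c0,c1=box; hsv=cv2.cvtColor(s['color'],cv2.COLOR_RGB2HSV)[r0:r1,c0:c1].astype(int); zc=cloud(s)[r0:r1,c0:c1,2]
    near=abs(zc-z)<.012
    red=near&((hsv[...,0]<6)|(hsv[...,0]>172))&(hsv[...,1]>150)&(hsv[...,2]>90)
    m=(near&(hsv[...,2]>110)).astype(np.uint8)
    n,l,st,_=cv2.connectedComponentsWithStats(m|red.astype(np.uint8)); k=1+np.argmax(st[1:,4]); 
    def w(m): v,u=np.nonzero(m); return np.array([ray(s,a+c0,b+r0,z)[:2] for a,b in zip(u,v)],np.float32)
    Q=w(l==k); r=cv2.minAreaRect(Q); S=w(red&(l==k))
    print('block n',len(Q),'mean',Q.mean(0).round(4),'rect',np.round(r[0],4),np.round(r[1],4),round(r[2],1))
    d=S.mean(0)-Q.mean(0); e,V=np.linalg.eigh(np.cov(S.T)); v=V[:,1]*np.sign(V[:,1]@d)
    print('stripe n',len(S),S.mean(0).round(4),'dir from centre',np.degrees(np.arctan2(d[1],d[0])).round(1),'pca',np.degrees(np.arctan2(v[1],v[0])).round(1))
E
python3 - <<'E'
from h import *
s=load('wrist'); print(s['fx'],s['R'].round(3),(-s['R'].T@s['t']).round(3))
top_of_block(s,(145,210,240,300),.126)
P=cloud(s)
Q=P[150:215,235:305].reshape(-1,3);Q=Q[abs(Q[:,2]-.126)<.006]; print(Q.mean(0),Q.min(0),Q.max(0))
c=s['color'][...,::-1]
cv2.imwrite('pics/crop2.png',cv2.resize(c[140:215,220:320],None,fx=7,fy=7,interpolation=cv2.INTER_CUBIC))
E
```

```text
267.3568696852065 [[ 0.886 -0.464 -0.001]
 [-0.451 -0.86   0.239]
 [-0.112 -0.211 -0.971]] [0.586 0.288 0.437]
block n 708 mean [0.564  0.2285] rect [0.5641 0.2285] [0.0322 0.032 ] 58.0
stripe n 24 [0.5716 0.223 ] dir from centre -35.4 pca -28.9
[0.56422311 0.2287573  0.12596595] [0.54311335 0.20734142 0.12032885] [0.58518827 0.2495456  0.1283491 ]
```

View pics/crop2.png

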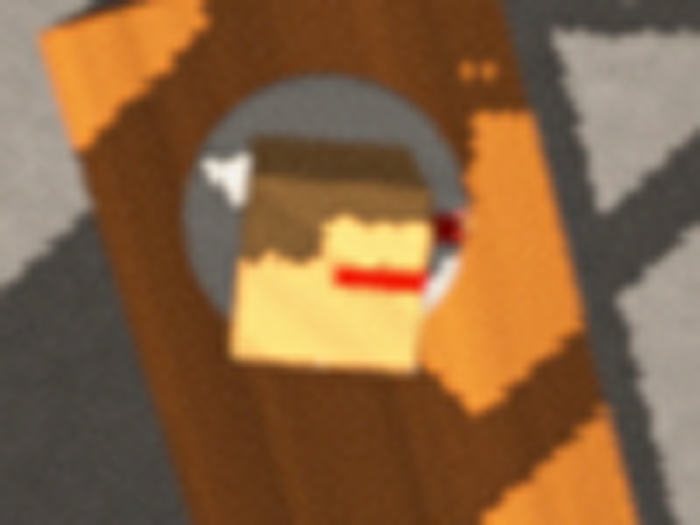

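The block's top face fits a 32 × 32 mm rectangle centred at (0.564, 0.2285). Its key direction (yaw) is about -32°, so the tool yaw should be 58°.

```bash
python3 -c "
from h import *
delta([.564,.2285,.083],58)"
```

```text
t 2.55 pos [0.5544 0.2271 0.2576] rpy [-1.7993e+02  7.0000e-02  6.2500e+01] w 0.094 F [-0.3  0.6  0. ] fing 0.0
shift mm [  5.9   8.1 174.6] turn [-0.06  0.07  4.5 ]
```

```bash
python3 -m crank '[[0,[0.006,0.008,0],[0,0,4.5]],[0,[0,0,0.03],[0,0,0]],[0,[0,0,0.03],[0,0,0]],[0,[0,0,0.03],[0,0,0]],[0,[0,0,0],[0,0,0]]]'
python3 -c "
from h import *
delta([.564,.2285,.083],58); s=snap('wrist','wrist2')
P=cloud(s); print(np.argwhere(abs(P[...,2]-.126)<.005).mean(0))
top_of_block(s,(60,240,200,330),.126)"
```

```text
time: 3.05
tool_pos: [0.5613, 0.2276, 0.1621]
ee_rot: [-3.134, 0.009, 1.002]
wrist_force: [0.2, -0.4, -0.3]
width: 0.0944
finger_force: 0.0
t 3.05 pos [0.5613 0.2276 0.1621] rpy [-179.56    0.52   57.39] w 0.0944 F [ 0.2 -0.4 -0.3] fing 0.0
shift mm [ 2.9  2.4 79.1] turn [-0.44  0.52 -0.61]
[205.12189936 263.05315379]
block n 1351 mean [0.5642 0.2285] rect [0.5643 0.2286] [0.0317 0.0315] 57.6
stripe n 53 [0.5709 0.2237] dir from centre -35.6 pca -32.9
```

View pics/wrist2.png

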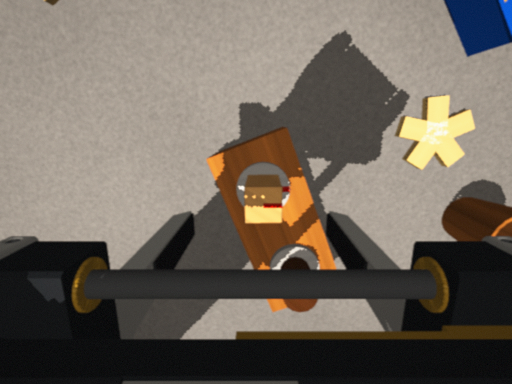

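The block sits at about (263,205), centred between the fingers at (190,240) and (330,240). The second measurement agrees with the first, so I'll descend and grip.

```bash
python3 -m crank '[[0,[0.003,0.002,0.03],[0,0,0]],[0,[0,0,0.03],[0,0,0]],[0,[0,0,0.019],[0,0,0]],[0,[0,0,0],[0,0,0]],[0,[0,0,0],[0,0,0]]]'
python3 -c "
from h import *
delta([.564,.2285,.083],57.8)"
```

```text
time: 3.6
tool_pos: [0.569, 0.2304, 0.0916]
ee_rot: [3.14, -0.002, 1.003]
wrist_force: [0.9, -0.3, 0.7]
width: 0.094
finger_force: 0.0
t 3.6 pos [0.569  0.2304 0.0916] rpy [ 1.7989e+02 -1.2000e-01  5.7470e+01] w 0.094 F [ 0.9 -0.3  0.7] fing 0.0
shift mm [-4.3 -3.2  8.6] turn [ 0.11 -0.12 -0.33]
```

```bash
python3 -m crank '[[0,[-0.004,-0.003,0],[0,0,0]],[0,[0,0,0.008],[0,0,0]],[0,[0,0,0],[0,0,0]],[0,[0,0,0],[0,0,0]]]'
python3 -c "
from h import *
delta([.564,.2285,.083],57.8)"
```

```text
time: 4.0
tool_pos: [0.5631, 0.2283, 0.0815]
ee_rot: [3.141, 0.0, 1.003]
wrist_force: [-0.9, -0.3, -0.3]
width: 0.0937
finger_force: 0.0
t 4.0 pos [0.5631 0.2283 0.0815] rpy [179.99   0.    57.5 ] w 0.0937 F [-0.9 -0.3 -0.3] fing 0.0
shift mm [ 0.7  0.7 -1.5] turn [ 0.01  0.   -0.3 ]
```

```bash
python3 -m crank '[[1,[0,0,0],[0,0,0]],[1,[0,0,0],[0,0,0]],[1,[0,0,0],[0,0,0]],[1,[0,0,0],[0,0,0]],[1,[0,0,0],[0,0,0]],[1,[0,0,0],[0,0,0]],[1,[0,0,0],[0,0,0]],[1,[0,0,0],[0,0,0]]]'
```

```text
time: 4.8
tool_pos: [0.5633, 0.2283, 0.0815]
ee_rot: [3.141, 0.0, 1.004]
wrist_force: [0.9, -2.1, 0.1]
width: 0.0337
finger_force: 0.9
```

```bash
python3 -m crank '[[1,[0,0,0],[0,0,0]],[1,[0,0,0],[0,0,0]],[1,[0,0,0],[0,0,0]],[1,[0,0,-0.01],[0,0,0]],[1,[0,0,-0.03],[0,0,0]],[1,[0,0,-0.03],[0,0,0]],[1,[0,0,-0.03],[0,0,0]],[1,[0,0,-0.03],[0,0,0]]]'
python3 -c "
from h import *
delta([.545,-.147,.215],73); s=snap('wrist')
P=cloud(s)
m=abs(P[60:250,200:330,2]-.256)<.012; print(m.sum())
snap('top')
for z in (.253,.256): top_of_block(s,(60,280,190,340),z)"
```

```text
time: 5.6
tool_pos: [0.5624, 0.2285, 0.2124]
ee_rot: [-3.14, 0.001, 1.004]
wrist_force: [0.1, 0.5, -3.0]
width: 0.0319
finger_force: 30.0
t 5.6 pos [0.5624 0.2285 0.2124] rpy [-1.7992e+02  5.0000e-02  5.7520e+01] w 0.0319 F [ 0.1  0.5 -3. ] fing 30.0
shift mm [-326.1  186.9   -2.6] turn [ -0.08   0.04 -15.48]
2779
block n 2562 mean [0.5633 0.2299] rect [0.5633 0.2298] [0.0275 0.032 ] 57.6
stripe n 167 [0.5685 0.2225] dir from centre -54.8 pca -32.7
block n 2562 mean [0.5641 0.2311] rect [0.5641 0.231 ] [0.0269 0.0313] 57.6
stripe n 167 [0.5692 0.2238] dir from centre -54.8 pca -32.7
```

The blank is held with a 30 N grip, a weight of about 3 N, and its axes aligned with the tool. I'll raise it, turn to yaw 73° and move just past the hub, so the wrist camera can see the hub unobstructed.

```bash
python3 -m crank '[[1,[0,0,-0.03],[0,0,0]],[1,[0,0,0],[0,0,-8]],[1,[0,0,0],[0,0,-7.5]],[1,[0,0,0],[0,0,0]]]'
python3 -c "
from h import *
delta([.522,-.2235,.245],73)"
```

```text
time: 6.1
tool_pos: [0.5623, 0.2283, 0.2392]
ee_rot: [-3.139, 0.002, 1.274]
wrist_force: [-0.1, 0.5, -2.9]
width: 0.0319
finger_force: 30.0
t 6.1 pos [0.5623 0.2283 0.2392] rpy [-1.7982e+02  1.1000e-01  7.3000e+01] w 0.0319 F [-0.1  0.5 -2.9] fing 30.0
shift mm [-443.9   93.5   -5.2] turn [-0.18  0.11 -0.  ]
```

```bash
python3 -m crank '[[1,[-0.04,0.0085,-0.001],[0,0,0]],[1,[-0.04,0.0085,-0.001],[0,0,0]],[1,[-0.04,0.0085,-0.001],[0,0,0]],[1,[-0.04,0.0085,-0.001],[0,0,0]],[1,[-0.04,0.0085,-0.001],[0,0,0]],[1,[-0.04,0.0085,0],[0,0,0]],[1,[-0.04,0.0085,0],[0,0,0]],[1,[-0.04,0.0085,0],[0,0,0]]]'
python3 -m crank '[[1,[-0.04,0.0085,0],[0,0,0]],[1,[-0.04,0.0085,0],[0,0,0]],[1,[-0.04,0.0085,0],[0,0,0]],[1,[0,0,0],[0,0,0]],[1,[0,0,0],[0,0,0]]]'
python3 - <<'E'
from h import *
delta([.545,-.147,.215],73); s=snap('wrist')
P=cloud(s); m=(abs(P[...,2]-.1)<.006)&(s['color'].min(2)>60)
v,u=np.nonzero(m); print(len(v),v.min(),v.max(),u.min(),u.max())
c=s['color'][...,::-1]; v0,u0=int(np.median(v)),int(np.median(u)); print(v0,u0)
cv2.imwrite('pics/crop3.png',cv2.resize(c[max(0,v0-50):v0+50,max(0,u0-65):u0+65],None,fx=6,fy=6,interpolation=cv2.INTER_CUBIC)); print(max(0,v0-50),max(0,u0-65))
E
```

```text
time: 6.9
tool_pos: [0.5336, -0.0988, 0.2448]
ee_rot: [-3.139, -0.0, 1.271]
wrist_force: [0.7, 0.1, -2.6]
width: 0.0319
finger_force: 30.0
time: 7.4
tool_pos: [0.5232, -0.2201, 0.2446]
ee_rot: [-3.138, -0.001, 1.27]
wrist_force: [-0.0, 0.4, -2.4]
width: 0.0317
finger_force: 30.0
t 7.4 pos [ 0.5232 -0.2201  0.2446] rpy [-1.7982e+02 -8.0000e-02  7.2770e+01] w 0.0317 F [-0.   0.4 -2.4] fing 30.0
shift mm [76.2 -0.7 29.7] turn [-0.18 -0.08 -0.23]
2561 11 236 239 511
134 283
84 218
```

View pics/crop3.png

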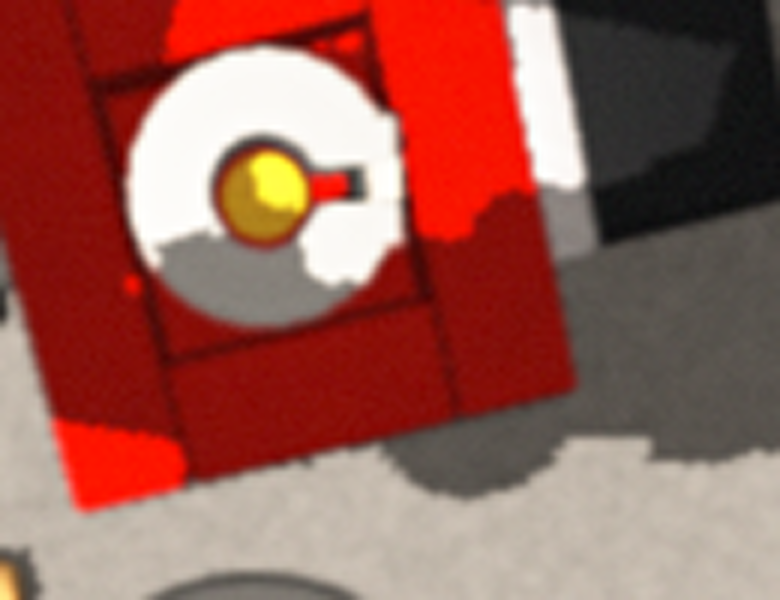

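The hub shows clearly, centred near crop pixel (265,188), which is about (262,115) in the full image. The keyway runs right to (360,184) and ends at the white mark. Next I'll fit the circle and the keyway direction.

```bash
cat >> h.py <<'E'
def hub(s,u0,v0,c=None):
    hsv=cv2.cvtColor(s['color'],cv2.COLOR_RGB2HSV).astype(int)
    z=.1
    pts=[];grey=[]
    for v in range(v0-30,v0+31):
        for u in range(u0-30,u0+31):
            pts.append(ray(s,u,v,z)[:2]); grey.append((hsv[v,u,1]<60)&(hsv[v,u,2]>90))
    pts=np.array(pts);grey=np.array(grey)
    c=ray(s,u0,v0,z)[:2]
    g=grey&(np.linalg.norm(pts-c,axis=1)<.034)
    G=pts[g].astype(np.float32); (cx,cy),r=cv2.minEnclosingCircle(G); h=cv2.fitEllipse(cv2.convexHull(G))
    print('enclosing',round(cx,4),round(cy,4),round(r,4),'ellipse',np.round(h[0],4),np.round(h[1],4))
    c=np.array(h[0]); d=pts-c; R=np.linalg.norm(d,axis=1)
    b=~grey&(R<.0125); print('bore mean',pts[b].mean(0).round(4),b.sum())
    k=~grey&(R>.0135)&(R<.0225); dk=d[k].mean(0); print('keyway yaw',np.degrees(np.arctan2(dk[1],dk[0])).round(2),k.sum(),'r',R[k].mean().round(4))
E
python3 - <<'E'
from h import *
hub(load('wrist'),262,115)
E
```

```text
enclosing 0.5484 -0.1456 0.0273 ellipse [ 0.5483 -0.1452] [0.0509 0.0537]
bore mean [ 0.548  -0.1466] 263
keyway yaw -15.56 20 r 0.0158
```

```bash
python3 -m crank '[[1,[0,0,0.03],[0,0,0]],[1,[0,0,0.025],[0,0,0]],[1,[0,0,0],[0,0,0]],[1,[0,0,0],[0,0,0]]]'
python3 - <<'E'
from h import *
s=snap('wrist'); p=s['R']@np.array([.5482,-.1457,.1])+s['t']; u0,v0=int(round(p[0]/p[2]*s['fx']+s['cx'])),int(round(p[1]/p[2]*s['fy']+s['cy'])); print(u0,v0)
hub(s,u0,v0)
# sub-pixel polar profile: brightness at radii vs yaw
g=s['color'][...,1].astype(np.float32)
for c in ((.5482,-.1457),(.548,-.1462)):
  for r in (.0135,.015,.0165,.018):
    a=np.radians(np.arange(-60,30,.5)); W=np.stack([c[0]+r*np.cos(a),c[1]+r*np.sin(a),0*a+.1],1)@s['R'].T+s['t']
    I=cv2.remap(g,(W[:,0]/W[:,2]*s['fx']+s['cx']).astype(np.float32)[None],(W[:,1]/W[:,2]*s['fy']+s['cy']).astype(np.float32)[None],cv2.INTER_LINEAR)[0]
    d=np.degrees(a)[I<120]; print(c,r,d.min(),d.max(),(d.min()+d.max())/2, 'w mm',np.round(np.radians(np.ptp(d))*r*1e3,1))
c=s['color'][...,::-1]
cv2.imwrite('pics/crop4.png',cv2.resize(c[v0-35:v0+35,u0-45:u0+45],None,fx=8,fy=8,interpolation=cv2.INTER_CUBIC))
delta([.548,-.146,.25],74.5)
E
```

```text
time: 7.85
tool_pos: [0.5239, -0.2183, 0.1913]
ee_rot: [-3.14, -0.0, 1.275]
wrist_force: [0.4, -0.2, -1.8]
width: 0.0318
finger_force: 30.0
262 115
enclosing 0.5486 -0.1459 0.0275 ellipse [ 0.5484 -0.1451] [0.0512 0.0538]
bore mean [ 0.5481 -0.1462] 360
keyway yaw -16.43 29 r 0.0156
(0.5482, -0.1457) 0.0135 -25.5 -1.0 -13.25 w mm 5.8
(0.5482, -0.1457) 0.015 -24.000000000000004 -1.5000000000000002 -12.750000000000002 w mm 5.9
(0.5482, -0.1457) 0.0165 -23.0 -2.5 -12.75 w mm 5.9
(0.5482, -0.1457) 0.018 -22.5 -3.5 -13.0 w mm 6.0
(0.548, -0.1462) 0.0135 -23.5 1.5000000000000002 -11.0 w mm 5.9
(0.548, -0.1462) 0.015 -22.0 0.5 -10.75 w mm 5.9
(0.548, -0.1462) 0.0165 -21.5 -0.5 -11.0 w mm 6.0
(0.548, -0.1462) 0.018 -20.5 -2.0 -11.25 w mm 5.8
t 7.9 pos [ 0.5246 -0.219   0.1927] rpy [1.799e+02 1.000e-02 7.306e+01] w 0.0318 F [ 0.5 -0.1 -1.8] fing 30.0
shift mm [ 76.6   1.2 -57.3] turn [ 0.1   0.01 -1.44]
```

View pics/crop4.png

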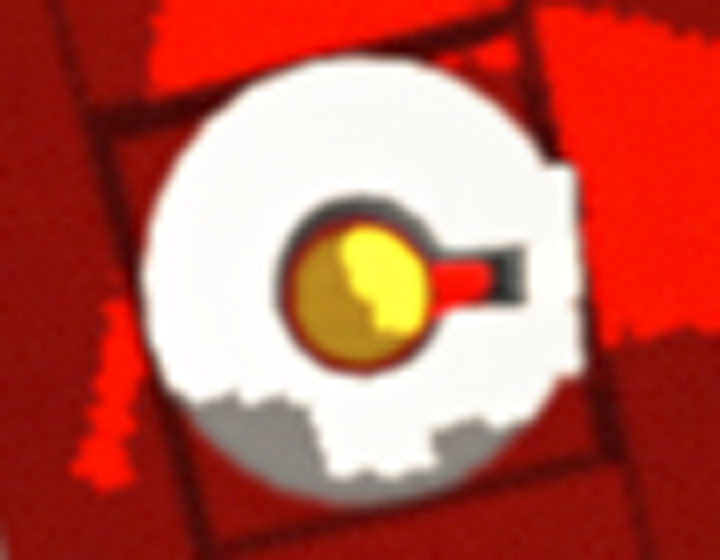

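The keyway appears at crop (440–520, 247–305) and the hub centre near (367,280). That puts the keyway yaw at about -13.5° ± 2°, so the tool yaw should be 76.5°. The centre is about (0.5483, -0.1458). I'll move above it.

```bash
python3 -m crank '[[1,[0,0,-0.02],[0,0,-3.4]],[1,[0.03,-0.001,0],[0,0,0]],[1,[0.03,-0.001,0],[0,0,0]],[1,[0.014,-0.001,0],[0,0,0]],[1,[0,0,0],[0,0,0]],[1,[0,0,0],[0,0,0]],[1,[0,0,0],[0,0,0]]]'
python3 - <<'E'
from h import *
delta([.5482,-.1462,.18],76.5)
E
```

```text
time: 8.6
tool_pos: [0.5383, -0.1482, 0.2117]
ee_rot: [3.141, 0.001, 1.332]
wrist_force: [0.8, -0.3, -3.3]
width: 0.0318
finger_force: 30.0
t 8.6 pos [ 0.5383 -0.1482  0.2117] rpy [1.7998e+02 6.0000e-02 7.6340e+01] w 0.0318 F [ 0.8 -0.3 -3.3] fing 30.0
shift mm [ 4.3  9.1 31.7] turn [ 0.02  0.06 -0.16]
```

```bash
python3 -m crank '[[1,[0.004,0.009,0],[0,0,0]],[1,[0,0,0.015],[0,0,0]],[1,[0,0,0.01],[0,0,0]],[1,[0,0,0],[0,0,0]],[1,[0,0,0],[0,0,0]],[1,[0,0,0],[0,0,0]]]'
python3 - <<'E'
from h import *
for i in range(2): delta([.5482,-.1462,.175],76.5); snap('wrist')
snap('wrist','wrist5'); delta([.5482,-.1462,.175],76.5); snap('scene')
E
```

```text
time: 9.2
tool_pos: [0.5481, -0.1454, 0.1867]
ee_rot: [3.141, 0.0, 1.333]
wrist_force: [-0.5, -0.7, -2.6]
width: 0.0317
finger_force: 30.0
t 9.2 pos [ 0.5481 -0.1454  0.1867] rpy [1.7998e+02 1.0000e-02 7.6390e+01] w 0.0317 F [-0.5 -0.7 -2.6] fing 30.0
shift mm [-0.7  0.2 11.7] turn [ 0.02  0.01 -0.11]
t 9.25 pos [ 0.5483 -0.1455  0.187 ] rpy [1.7994e+02 1.0000e-02 7.6390e+01] w 0.0318 F [ 0.7 -0.3 -2. ] fing 30.0
shift mm [-0.7  0.1 12. ] turn [ 0.06  0.01 -0.11]
t 9.35 pos [ 0.5483 -0.1455  0.1872] rpy [1.7993e+02 1.0000e-02 7.6400e+01] w 0.0319 F [-0.4  0.1 -3. ] fing 30.0
shift mm [-0.7  0.  12.2] turn [ 0.07  0.01 -0.1 ]
```

View pics/wrist5.png

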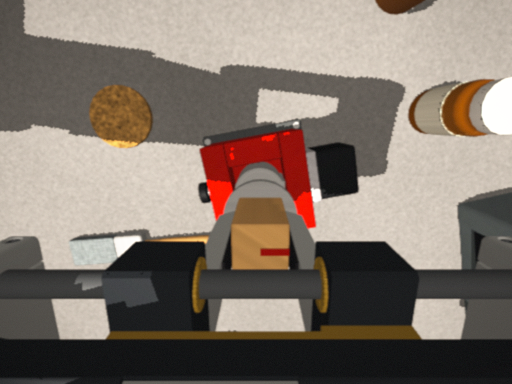

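The held blank hangs over the hub, with its block at about (262,240), the hub's rim behind it near (262,180) and the stripe pointing right. I'll lower the nose in.

```bash
python3 -m crank '[[1,[-0.0007,0,0.01],[0,0,0]],[1,[0,0,0.009],[0,0,0]],[1,[0,0,0.004],[0,0,0]],[1,[0,0,0.004],[0,0,0]],[1,[0,0,0],[0,0,0]],[1,[0,0,0],[0,0,0]]]'
python3 - <<'E'
from h import *
delta([.5482,-.1462,.1545],76.5)
E
```

```text
time: 10.0
tool_pos: [0.548, -0.146, 0.1595]
ee_rot: [3.142, 0.0, 1.333]
wrist_force: [0.1, 0.4, -3.4]
width: 0.0319
finger_force: 30.0
t 10.0 pos [ 0.548  -0.146   0.1595] rpy [180.    0.   76.4] w 0.0319 F [ 0.1  0.4 -3.4] fing 30.0
shift mm [-0.1  0.3  5. ] turn [ 0.   0.  -0.1]
```

```bash
python3 -m crank '[[1,[0,0,0.002],[0,0,0]],[1,[0,0,0.002],[0,0,0]],[1,[0,0,0.002],[0,0,0]],[1,[0,0,0.002],[0,0,0]],[1,[0,0,0.001],[0,0,0]],[1,[0,0,0],[0,0,0]]]'
```

```text
time: 10.6
tool_pos: [0.5478, -0.146, 0.1501]
ee_rot: [-3.141, 0.0, 1.333]
wrist_force: [0.9, -0.4, -3.2]
width: 0.0316
finger_force: 30.0
```

```bash
python3 -m crank '[[1,[0,0,0.002],[0,0,0]],[1,[0,0,0.002],[0,0,0]],[1,[0,0,0.002],[0,0,0]],[1,[0,0,0.001],[0,0,0]],[1,[0,0,0],[0,0,0]]]'
```

```text
time: 11.1
tool_pos: [0.5478, -0.146, 0.1432]
ee_rot: [-3.141, 0.0, 1.333]
wrist_force: [-0.7, 0.0, -3.5]
width: 0.0319
finger_force: 30.0
```

```bash
python3 -m crank '[[1,[0,0,0.003],[0,0,0]],[1,[0,0,0.003],[0,0,0]],[1,[0,0,0.003],[0,0,0]],[1,[0,0,0.003],[0,0,0]],[1,[0,0,0.002],[0,0,0]],[1,[0,0,0],[0,0,0]]]'
python3 -m crank '[[1,[0,0,0.002],[0,0,0]],[1,[0,0,0.002],[0,0,0]],[1,[0,0,0],[0,0,0]],[1,[0,0,0],[0,0,0]]]'
```

```text
time: 11.7
tool_pos: [0.5477, -0.1459, 0.1289]
ee_rot: [-3.141, -0.0, 1.333]
wrist_force: [-0.4, -0.7, -3.1]
width: 0.0317
finger_force: 30.0
time: 12.1
tool_pos: [0.5482, -0.1462, 0.1269]
ee_rot: [3.14, 0.0, 1.333]
wrist_force: [-2.1, 0.8, 5.1]
width: 0.0319
finger_force: 30.0
```

The tip has met the ejector, with about 8 N of spring force showing. I'll keep pressing in small steps.

```bash
python3 -m crank '[[1,[0,0,0.002],[0,0,0]],[1,[0,0,0.002],[0,0,0]],[1,[0,0,0.002],[0,0,0]],[1,[0,0,0],[0,0,0]],[1,[0,0,0],[0,0,0]]]'
python3 -m crank '[[1,[0,0,0.002],[0,0,0]],[1,[0,0,0],[0,0,0]],[1,[0,0,0],[0,0,0]]]'
```

```text
time: 12.6
tool_pos: [0.5482, -0.1462, 0.1215]
ee_rot: [3.14, 0.0, 1.333]
wrist_force: [-3.1, 1.7, 8.9]
width: 0.0318
finger_force: 30.0
time: 12.9
tool_pos: [0.5482, -0.1461, 0.1199]
ee_rot: [3.14, 0.0, 1.333]
wrist_force: [-3.0, 1.2, 9.6]
width: 0.0318
finger_force: 30.0
```

```bash
python3 -m crank '[[1,[0,0,0.0015],[0,0,0]],[1,[0,0,0],[0,0,0]],[1,[0,0,0],[0,0,0]]]'
python3 -m crank '[[1,[0,0,0.0015],[0,0,0]],[1,[0,0,0],[0,0,0]],[1,[0,0,0],[0,0,0]]]'
```

```text
time: 13.2
tool_pos: [0.5482, -0.1461, 0.1194]
ee_rot: [3.139, 0.001, 1.334]
wrist_force: [-5.1, 2.1, 13.6]
width: 0.0315
finger_force: 30.0
time: 13.5
tool_pos: [0.5482, -0.1462, 0.1194]
ee_rot: [3.138, 0.001, 1.334]
wrist_force: [-5.7, 2.0, 18.2]
width: 0.0322
finger_force: 30.0
```

Downward travel has stopped at z = 0.1194 and the force is climbing, so the flange is on the hub. I'll ease off the side load, press slightly more for margin, and check.

```bash
python3 -m crank '[[1,[0,-0.001,0.001],[0,0,0]],[1,[0,0,0],[0,0,0]],[1,[0,0,0],[0,0,0]],[1,[0,0,0],[0,0,0]]]'
python3 - <<'E'
from h import *
s=snap('scene'); c=s['color'][...,::-1]; P=cloud(s)
cv2.imwrite('pics/scene6.png',cv2.resize(c[110:260,180:330],None,fx=4,fy=4,interpolation=cv2.INTER_CUBIC))
w=snap('wrist'); Q=cloud(w)[60:268,200:330].reshape(-1,3); Q=Q[(Q[:,2]>.15)&(Q[:,2]<.18)]; print('block top z',np.median(Q[:,2]),len(Q))
delta([.5482,-.1462,.1195],76.5)
E
```

```text
time: 13.9
tool_pos: [0.5482, -0.1462, 0.1194]
ee_rot: [3.136, 0.001, 1.334]
wrist_force: [-5.6, 1.6, 20.8]
width: 0.0316
finger_force: 30.0
block top z 0.1641167433008056 4213
t 14.0 pos [ 0.5482 -0.1462  0.1194] rpy [1.7967e+02 4.0000e-02 7.6400e+01] w 0.0317 F [-5.4  1.8 20.2] fing 30.0
shift mm [-0.   0.  -0.1] turn [ 0.33  0.04 -0.1 ]
```

View pics/scene6.png

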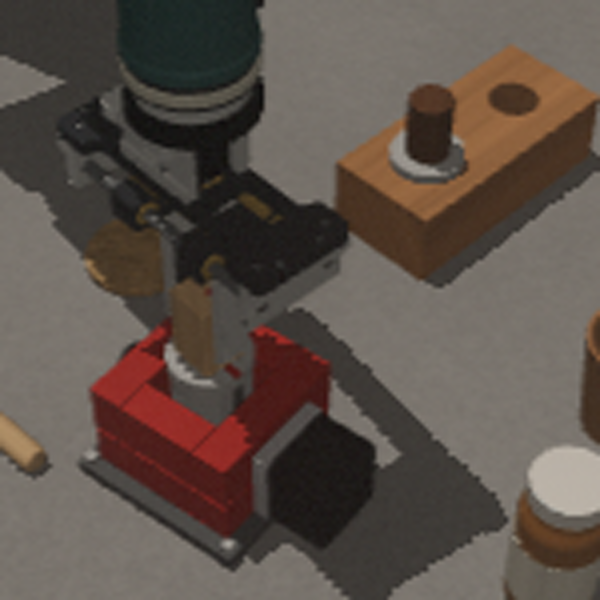

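The flange sits flush on the hub in the picture, at about (205,370). The block's top measures 0.1641 m against 0.164 m expected when home. The push is steady at about 20 N and the grip at 30 N. I'll hand the job in.

```bash
python3 -c "
from bench import robot
print(robot.close_job())"
```

```text
the job is handed in; nothing more can be done
None
```

The blank's key is in the keyway and its flange is fully home on the hub; the job is handed in with the gripper still holding it and pressing down at about 20 N (14 s used of 45).

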